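# Hold the right sample lid open at the set angle

### The job

Find the bay of the white two-bay sample box that holds the orange strip rack, and raise that bay's clear lid until its front rim lines up with the orange flag of the angle pointer between the two lids. Finish while still holding the lid steady with the gripper at that angle, so that a colleague can reach in: do not let go. Leave the other lid shut, and do not shift the pointer, the contents of the bays, the tip box or the timer.

Things in the scene. Friction and masses are not known exactly. Their poses are not given: they have to be found in the camera images.
- sample_box: Off-white two-bay sample box, fixed to the table, 156 (x) x 316 (y) x 80 mm high, lids closed. Origin: centre of its underside, on the table. x, y, z: x runs from its front to its hinged back, y to its left seen from the robot, z up. The left bay is centred at y = +90 mm, the right bay at y = -90 mm; a solid housing 44 mm wide lies between them and carries a steel bow with ticks every 15 degrees (top 201 mm above the table, at y = -13 mm).
- lid_left (a joint): Angle of the left lid in rad: 0 closed (level), growing as its knob end is lifted, up to 1.5. Clear 128 mm wide lid with a grey rim, reaching 152 mm forward of the hinge, 0.2 to 0.33 kg, swinging freely on its hinge: it falls shut when let go. The hinge axis is parallel to the box's y, 75 mm behind the box's centre and 80 mm above the table.
- lid_right (a joint): Angle of the right lid in rad: 0 closed (level), growing as its knob end is lifted, up to 1.5. Clear 128 mm wide lid with a grey rim, reaching 152 mm forward of the hinge, 0.2 to 0.33 kg, swinging freely on its hinge: it falls shut when let go. The hinge axis is parallel to the box's y, 75 mm behind the box's centre and 80 mm above the table.
- lid_left_knob (a point): Centre of the black barrel knob on the left lid: 24 mm in diameter, 26 mm long, its axis parallel to the hinge. It sits on a 10 mm stem, 40 mm ahead of the lid's front rim and 192 mm from the hinge axis, in the lid's mid-plane (the line from hinge to knob rises exactly as the lid does). Lid closed: 80 mm above the table; the space in front of, beside and under the knob is free. This point's x axis runs along the lid from knob to hinge, y along the knob and hinge.
- lid_right_knob (a point): Centre of the black barrel knob on the right lid: 24 mm in diameter, 26 mm long, its axis parallel to the hinge. It sits on a 10 mm stem, 40 mm ahead of the lid's front rim and 192 mm from the hinge axis, in the lid's mid-plane (the line from hinge to knob rises exactly as the lid does). Lid closed: 80 mm above the table; the space in front of, beside and under the knob is free. This point's x axis runs along the lid from knob to hinge, y along the knob and hinge.
- pointer (a joint): Angle of the pointer in rad, measured like the lids' angles about the same hinge axis: a lid with the same value lines up with the pointer. It is set somewhere between 0.6 and 1.1 and stiff; it does not carry or stop a lid.
- pointer_tip (a point): Middle of the orange flag (14 x 36 x 7 mm) at the pointer's end, 146 mm from the hinge axis, midway between the lids; a lid's grey front rim (12 mm deep) is at the same distance from the axis. Its x axis runs from the flag to the hinge.
- rack_orange: Orange strip rack with a row of white capped tubes, 28 x 120 x 37 mm, its length at right angles to the hinge, standing in one of the two bays, seen through the clear lid. Origin: centre of its underside, z up.
- block_black: Black strip block with a row of round holes, 26 x 130 x 31 mm, standing the same way in the other bay. Origin: centre of its underside, z up.
- tip_box: Green pipette tip box with a clear top, 84 x 101 x 62 mm, standing to the right in front of the sample box; a bystander. Origin: centre of its underside.
- timer: Small white bench timer with three buttons, 62 x 66 x 18 mm, lying to the left in front; a bystander. Origin: centre of its underside.

How it is judged:
On the way:
1. the lid over the orange strip rack is being lifted by the fingers (more than 0.2 rad) (((y of rack_orange in the frame of sample_box above 0.03 m and value of joint lid_left above 0.2 rad and contact force between the fingers and lid_left above 0.3 N) or (y of rack_orange in the frame of sample_box below -0.03 m and value of joint lid_right above 0.2 rad and contact force between the fingers and lid_right above 0.3 N))), for 0.1 s.
At the end, for the whole second after the job is handed in: The lid of the bay with the orange strip rack is held by the fingers within 0.07 rad (4 degrees) of the pointer and is still (under 0.05 rad/s); nothing else props it; the other lid is shut (under 0.05 rad); rack and block stand upright (((y of rack_orange in the frame of sample_box above 0.03 m and angle between the x axis of lid_left_knob and the x axis of pointer_tip, either way round below 0.07 rad and value of joint lid_left above 0.4 rad and velocity of joint lid_left between -0.05 and 0.05 rad/s and contact force between the fingers and lid_left above 0.3 N and value of joint lid_right below 0.05 rad and contact force between lid_left and rack_orange below 0.05 N and contact force between lid_left and block_black below 0.05 N and contact force between lid_left and tip_box below 0.05 N and contact force between lid_left and timer below 0.05 N) or (y of rack_orange in the frame of sample_box below -0.03 m and angle between the x axis of lid_right_knob and the x axis of pointer_tip, either way round below 0.07 rad and value of joint lid_right above 0.4 rad and velocity of joint lid_right between -0.05 and 0.05 rad/s and contact force between the fingers and lid_right above 0.3 N and value of joint lid_left below 0.05 rad and contact force between lid_right and rack_orange below 0.05 N and contact force between lid_right and block_black below 0.05 N and contact force between lid_right and tip_box below 0.05 N and contact force between lid_right and timer below 0.05 N)) and angle between each of rack_orange, block_black's own z axis and vertical below 0.15 rad); the arm keeps its last pose, push and grip.
It fails at once if the other bay's lid is opened (more than 0.12 rad) ((y of rack_orange in the frame of sample_box above 0.03 m and value of joint lid_right above 0.12 rad) or (y of rack_orange in the frame of sample_box below -0.03 m and value of joint lid_left above 0.12 rad)).
It fails at once if the pointer is shifted (its flag by more than 6 mm) (distance of pointer_tip from where it was at the start of the episode above 0.006 m).
It fails at once if the rack or the block is shifted by more than 15 mm or tipped (distance of any of rack_orange, block_black from where it was at the start of the episode above 0.015 m or angle between any of rack_orange, block_black's own z axis and vertical above 0.3 rad).
It fails at once if the tip box or the timer is shifted by more than 20 mm (distance of any of tip_box, timer from where it was at the start of the episode above 0.02 m).
It also fails if it takes over 32 s, if anything falls off the work surface, if the arm or the gripper's body presses on something with over 40 N, if the wrist force passes 120 N, or if a joint passes its speed limit or range.

### The arm

A 6-joint arm with a two-finger parallel gripper is mounted at the origin on a cart in front of the work surface, level with it; the furniture and walls round the work are solid. World frame = base frame: x ahead of the robot, y to its left, z up, the work surface at z = 0. Lengths are in m, angles in rad, forces in N, time in s.
With the tool pointing down it reaches from about 0.35 to 0.775 m from the base axis. Payload 5.5 kg.
Tool frame: the origin (TCP) lies at the very end of the fingers, on their centre line; the grasp point (between the pads) lies 19 mm behind it; z points along the fingers, x is the direction in which the jaws open and shut, and the axes are right-handed (so a half turn about z gives the same grasp; the last joint's range is limited). The gripper opens to 85 mm and grips with 20 to 120 N. Pads are 22 mm wide; open, the fingers measure 114 mm over their backs; the gripper's body (76 mm by 85 mm) begins 54 mm behind the grasp point. The pads swing forward as they close: fully open they stand 13 mm farther back than shut.
Start: joints at [1.081, 0.313, 0.046, 1.304, 0, 1.431], TCP at [0.197, 0.54, 0.231] pointing down, gripper open.
Joint ranges: [-2.76, 2.76], [-0.86, 1.69], [-1.03, 1.26], [-2.2, 2.34], [-1.47, 1.5], [-3.14, 3.14]. Speed limits (rad/s): [2.57, 2.57, 3.14, 3.14, 3.14, 3.14].

### API

Orientations are given as a unit quaternion [w, x, y, z].
In Python, from workcell import monitor, eyes, ticket gives the robot as it stands.
- The arm moves only by the tool send_rows, never from a script. Its argument "targets" is a list of rows, each a list of 5 numbers: the shift along the world's x, y, z in m, then the turn about the world's z in degrees, then the closure in counts, from 0 (fully open) to 255 (shut). A call has 1 to 12 rows; each row shifts and turns the commanded pose from where the row before left it; what a row does not reach is not made up. A row lasts 1/10 s, in which the tool goes at most 50 mm and 8.59 degrees, less where a joint would pass 70% of its speed; a pose out of reach is approached as far as the arm can. A call is refused whole if a number of a shift passes 0.05 or a number of a turn 8.59, either way. A call with a gripper value outside its range is refused whole. The fingers move at their own pace and stop on an object; "newtons" is the grip in N (left out, the last holds). Time passes only in rows, so rows that do not move let the fingers close. It gives the time, the measured TCP pose, the force and the opening at its end, in the units of the state.
- monitor.get_state(): the state, without advancing time (a new reading comes with each control period).
- eyes.read_camera(name): name is "side" or "top"; returns a dict with "img" (400x640x3 uint8, red, green, blue), "z_map" (400x640 float32, m along the optical axis (not along the pixel's ray), 0 where there is no reading), "camera_matrix" (3x3 intrinsics, pixels), "pose" (4x4, takes a point from camera to world coordinates). Camera axes: x right, y down, z forward; pixel columns grow to the right and rows downward; lengths in m; the calibration is good to about 2 mm. A picture is of the moment at which its call begins.
- ticket.hand_in(): hands the job in, once; it reports no verdict.
Trained networks look in the newest picture that a camera, given by its name, has taken for a name from the list of things; names that differ only in an ending like _2 or _b are one class to them, and where a whole thing is asked for, a point or a joint stands for the part that bears it (a point fixed in the world has none). Each returns a list of dicts, best first, with "conf" (0 to 1); they miss things now and then, are a little off and sometimes report something else, mostly with a low value. They report only what shows in the picture. A call takes as long as a camera call.
- eyes.spot_in(name, camera): "xyz" ([x, y, z] in m, in world coordinates, good to about 4 mm: the middle of the surface that is visible of it).
- eyes.tip_of(name, camera): "xyz" ([x, y, z] in m, in world coordinates, good to about 4 mm: a listed point, or the origin of a listed thing).
The state is a dict: "clock": time; "joint_pos": joint angles; "qvel": joint speeds; "tau": joint torques, N m; "tcp_pos": TCP position; "orientation": TCP orientation; "wrist_force": force on the tool from outside, world axes, zero at the start; "ft_torque": the same for the moment, N m; "finger_gap": finger opening in m.
Only numpy, scipy, OpenCV 4.12 (cv2) and the standard library are available. Lean on these libraries where they do the work, as an engineer would, in place of code of your own. Each camera call takes 0.05 s, during which the arm holds its last target.

## Working session

There is one attempt and no reset: what is moved stays moved. The work goes in short steps, Python scripts to look and compute and a tool call to move; the robot and the scene stay as the last step left them, time stands still between calls to the robot, and variables do not carry over. Pictures are saved under pics/ and viewed, and the job is handed in when it is done.

Besides the shell and the picture viewer there is one more tool, called in YAML: its name, and indented under it one key for each argument. send_rows: Moves the arm, as the interface text tells. Its arguments: {"type":"object","properties":{"targets":{"type":"array"},"newtons":{"type":"number"}},"required":["targets"]}

```bash
mkdir -p pics; cat > h.py <<'E'
from workcell import monitor, eyes, ticket
import numpy as np, cv2
def shot(cam,fn):
    r=eyes.read_camera(cam); cv2.imwrite('pics/'+fn,cv2.cvtColor(r['img'],cv2.COLOR_RGB2BGR)); return r
def px(r,u,v):
    K=r['camera_matrix'];z=r['z_map'][int(v),int(u)]
    p=np.array([(u-K[0,2])/K[0,0]*z,(v-K[1,2])/K[1,1]*z,z,1]);return (r['pose']@p)[:3]
E
python3 - <<'E'
from h import *
np.set_printoptions(precision=4,suppress=True)
s=monitor.get_state();print(s)
for c in ('top','side'):
    r=shot(c,c+'0.png');print(c,r['pose'],r['camera_matrix'][0])
    for n in ['sample_box','lid_left_knob','lid_right_knob','pointer_tip','rack_orange','block_black','tip_box','timer']:
        for d in eyes.tip_of(n,c)[:2]: print(n,np.round(d['xyz'],4),d['conf'])
E
```

```text
{'clock': 0.0, 'joint_pos': array([1.0814, 0.314 , 0.045 , 1.3036, 0.    , 1.4312]), 'qvel': array([-0.0008, -0.0014,  0.0011,  0.0011, -0.0017, -0.0004]), 'tau': array([ -0.002 , -48.0628,  29.8531,   0.0193,  -0.0002,  -0.    ]), 'tcp_pos': array([0.1968, 0.5397, 0.2304]), 'orientation': array([ 0.0004,  0.8194,  0.5733, -0.0008]), 'wrist_force': array([-0.2507,  0.8383, -0.2054]), 'ft_torque': array([-0.0265, -0.0194,  0.0268]), 'finger_gap': 0.085399382433519}
top [[-0.0288 -0.9853  0.1686  0.3846]
 [-0.9993  0.0243 -0.0288  0.0327]
 [ 0.0243 -0.1693 -0.9853  1.1612]
 [ 0.      0.      0.      1.    ]] [371.9249   0.     321.6938]
sample_box [ 0.649   0.0343 -0.0017] 0.62
lid_left_knob [0.5302 0.1354 0.0815] 0.81
lid_left_knob [ 0.6409  0.0362 -0.0027] 0.38
lid_right_knob [ 0.5214 -0.0501  0.081 ] 0.72
pointer_tip [0.6413 0.0343 0.2052] 0.69
block_black [ 0.4055 -0.3224  0.0002] 0.48
tip_box [ 0.4045 -0.3229 -0.0013] 0.69
timer [0.3894 0.38   0.0029] 0.92
side [[ 0.898  -0.2558  0.3581  0.1092]
 [-0.4396 -0.5611  0.7014 -0.9086]
 [ 0.0215 -0.7872 -0.6163  0.8599]
 [ 0.      0.      0.      1.    ]] [395.621    0.     318.9087]
sample_box [0.6464 0.0349 0.0003] 0.66
lid_left_knob [0.5294 0.1303 0.0772] 0.72
lid_right_knob [ 0.5256 -0.0503  0.0831] 0.74
lid_right_knob [ 0.3877  0.3788 -0.0001] 0.59
rack_orange [0.6489 0.1018 0.0053] 0.48
tip_box [ 0.4044 -0.3189  0.0035] 0.89
timer [ 0.3838  0.379  -0.0027] 0.57
```

View pics/top0.png

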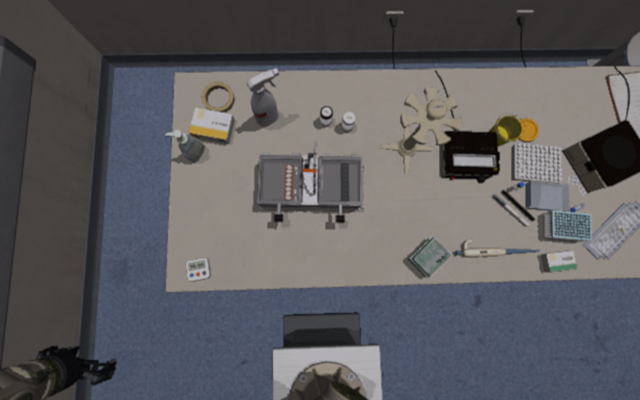

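View pics/side0.png

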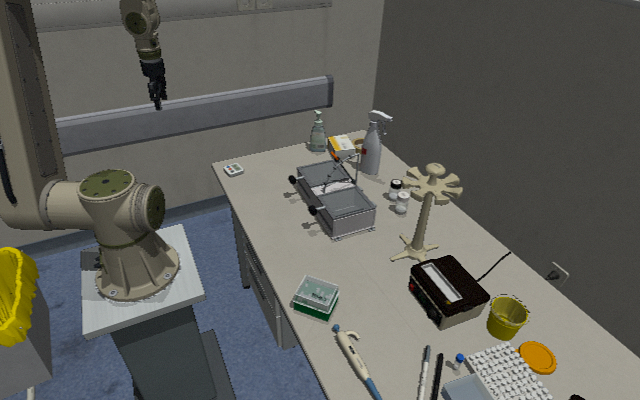

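The top view shows the orange rack at pixel (290,183), in the left bay. The black block is in the right bay (345,182), and the flag is near (308,170). Next I'll refine the flag angle and the box yaw.

```bash
python3 - <<'E'
from h import *
np.set_printoptions(precision=4,suppress=True)
for c,(u0,v0,u1,v1) in (('top',(245,140,375,230)),('side',(270,130,390,245))):
    r=shot(c,c+'1.png'); im=r['img']
    crop=cv2.resize(im[v0:v1,u0:u1],None,fx=6,fy=6,interpolation=cv2.INTER_CUBIC); cv2.imwrite('pics/'+c+'1z.png',cv2.cvtColor(crop,cv2.COLOR_RGB2BGR)[:600,:800])
    hsv=cv2.cvtColor(im,cv2.COLOR_RGB2HSV)
    m=(hsv[...,0]>5)&(hsv[...,0]<20)&(hsv[...,1]>130)&(hsv[...,2]>110)
    m[:v0]=0;m[v1:]=0;m[:,:u0]=0;m[:,u1:]=0
    for v,u in np.argwhere(m): print(c,u,v,im[v,u],px(r,u,v))
    for n in ['pointer_tip','lid_left_knob','lid_right_knob']:
        print(n,[(np.round(d['xyz'],4),d['conf']) for d in eyes.tip_of(n,c)[:2]],[(np.round(d['xyz'],4),d['conf']) for d in eyes.spot_in(n,c)[:2]])
E
```

```text
top 303 169 [133  73  50] [0.6414 0.0516 0.2039]
top 304 169 [145  69  29] [0.6413 0.0489 0.2039]
top 305 169 [141  62  14] [0.6419 0.0463 0.2017]
top 306 169 [139  61  12] [0.6421 0.0437 0.2004]
top 307 169 [136  61  15] [0.6407 0.041  0.2054]
top 308 169 [135  63  25] [0.6408 0.0383 0.2048]
top 309 169 [141  79  51] [0.6424 0.0357 0.1989]
top 312 169 [143  88  68] [0.6412 0.0277 0.2025]
top 313 169 [131  73  48] [0.6411 0.0251 0.2026]
top 314 169 [129  68  41] [0.6413 0.0224 0.2017]
top 315 169 [133  80  60] [0.6399 0.0198 0.2069]
top 303 170 [143  70  36] [0.6377 0.0516 0.2076]
top 304 170 [160  73  21] [0.6377 0.0489 0.2073]
top 305 170 [158  70  15] [0.6373 0.0463 0.2085]
top 306 170 [155  68  14] [0.6367 0.0436 0.2105]
top 307 170 [153  66  13] [0.6376 0.041  0.2069]
top 308 170 [151  65  11] [0.6363 0.0384 0.2116]
top 309 170 [151  67  16] [0.6366 0.0357 0.2104]
top 310 170 [150  66  16] [0.6368 0.0331 0.2093]
top 311 170 [149  66  16] [0.6375 0.0305 0.2066]
top 312 170 [149  66  15] [0.6369 0.0278 0.2086]
top 313 170 [148  64  11] [0.6366 0.0252 0.2094]
top 314 170 [149  64  
[... 1687 characters left out ...]
0.2041]
side 334 155 [183  75   0] [0.6354 0.0264 0.208 ]
side 335 155 [178  97  33] [0.7903 0.2933 0.0208]
side 334 156 [139  58   0] [0.6343 0.024  0.206 ]
side 335 156 [177  71   0] [0.6357 0.0201 0.2078]
side 336 156 [156  87  39] [0.7943 0.2917 0.016 ]
side 335 157 [142  63   0] [0.6351 0.0188 0.205 ]
side 336 157 [135  59   0] [0.6396 0.0203 0.2031]
pointer_tip [(array([0.6365, 0.0371, 0.2   ]), 0.58)] [(array([0.6663, 0.0383, 0.1507]), 0.45)]
lid_left_knob [(array([0.5328, 0.1311, 0.0788]), 0.87)] []
lid_right_knob [(array([ 0.5269, -0.0516,  0.0818]), 0.8), (array([ 0.6499,  0.0358, -0.0021]), 0.59)] [(array([ 0.6301, -0.059 ,  0.0843]), 0.7), (array([0.6305, 0.1253, 0.0807]), 0.63)]
```

View pics/top1z.png

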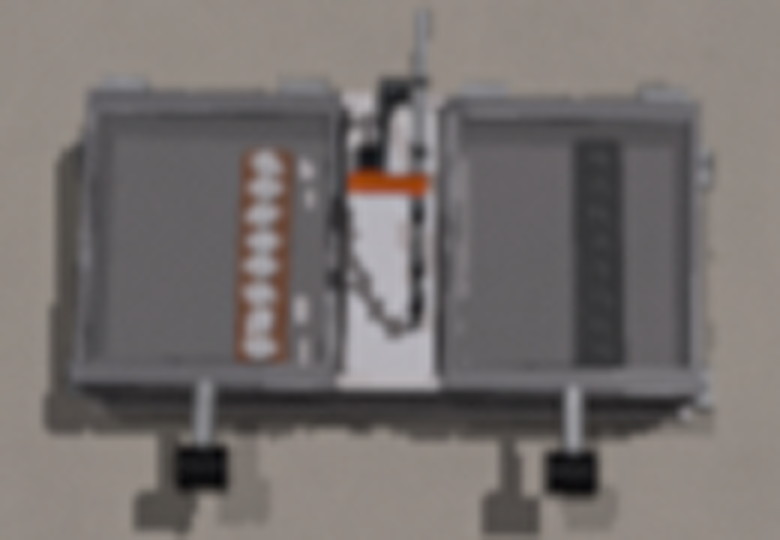

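```bash
python3 - <<'E'
from h import *
np.set_printoptions(precision=4,suppress=True)
r=shot('top','top2.png')
P=np.array([[px(r,u,v) for u in range(245,375)] for v in range(140,235)]).reshape(-1,3)
k=P[(P[:,2]>.075)&(P[:,2]<.1)&(P[:,0]<.546)&(P[:,0]>.49)]
for s in (k[k[:,1]>.05],k[k[:,1]<.05]): print(len(s),s.min(0),s.max(0),np.median(s,0))
E
```

```text
77 [0.5183 0.1173 0.0812] [0.5459 0.1412 0.0948] [0.5297 0.1293 0.0896]
86 [ 0.5109 -0.0627  0.0797] [ 0.5446 -0.0388  0.0949] [ 0.523  -0.0505  0.089 ]
```

The zoomed view confirms the rack is in the left bay. The left knob is at about (0.531, 0.130, 0.08), the box yaw is about -1.9°, and the flag angle is about 0.98 rad.

send_rows:
  targets:
    - [0.028, -0.034, 0, 1.5, 60]
    - [0.028, -0.034, 0, 1.5, 60]
    - [0.028, -0.034, 0, 1.5, 60]
    - [0.028, -0.034, 0, 1.5, 60]
    - [0.028, -0.034, 0, 1.5, 60]
    - [0.028, -0.034, 0, 1.5, 60]
    - [0.028, -0.034, 0, 1.5, 60]
    - [0.028, -0.034, 0, 1.5, 60]
    - [0.028, -0.034, 0, 1.5, 60]
    - [0.028, -0.034, 0, 1.5, 60]
    - [0.028, -0.034, 0, 1.5, 60]
    - [0.026, -0.036, 0, 1.5, 60]
  newtons: 40

```text
clock: 2.85
tcp_pos: [0.5322, 0.1287, 0.2315]
orientation: [0.0, 0.719, 0.695, 0.0]
wrist_force: [0.6, -0.3, -0.4]
finger_gap: 0.0654
```

send_rows:
  targets:
    - [0, 0, -0.03, 0, 60]
    - [0, 0, -0.03, 0, 60]
    - [0, 0, 0, 0, 60]

```text
clock: 3.15
tcp_pos: [0.5284, 0.1293, 0.1674]
orientation: [-0.002, 0.72, 0.694, -0.003]
wrist_force: [-0.6, -0.2, -0.1]
finger_gap: 0.0653
```

```bash
python3 - <<'E'
from h import *
np.set_printoptions(precision=4,suppress=True)
s=monitor.get_state();print(s)
for c,(u0,v0,u1,v1) in (('top',(245,140,375,240)),('side',(230,100,390,220))):
    r=shot(c,c+'3.png'); im=r['img']
    crop=cv2.resize(im[v0:v1,u0:u1],None,fx=5,fy=5,interpolation=cv2.INTER_CUBIC); cv2.imwrite('pics/'+c+'3z.png',cv2.cvtColor(crop,cv2.COLOR_RGB2BGR))
    print([(np.round(d['xyz'],4),d['conf']) for d in eyes.tip_of('lid_left_knob',c)[:2]])
E
```

```text
{'clock': 3.15, 'joint_pos': array([ 0.0923,  0.287 , -0.1487,  1.1428,  0.0001,  0.1292]), 'qvel': array([ 0.019 , -0.0345,  0.0766,  0.0714, -0.0001,  0.0004]), 'tau': array([ -0.5632, -45.9375,  29.5815,  -1.1836,  -0.0137,  -0.0014]), 'tcp_pos': array([0.5284, 0.1293, 0.1674]), 'orientation': array([-0.0025,  0.72  ,  0.6939, -0.003 ]), 'wrist_force': array([-0.5611, -0.1814, -0.0782]), 'ft_torque': array([0.021 , 0.0387, 0.0444]), 'finger_gap': 0.06534250669218253}
[]
[(array([0.5304, 0.1344, 0.0811]), 0.91)]
```

View pics/side3z.png

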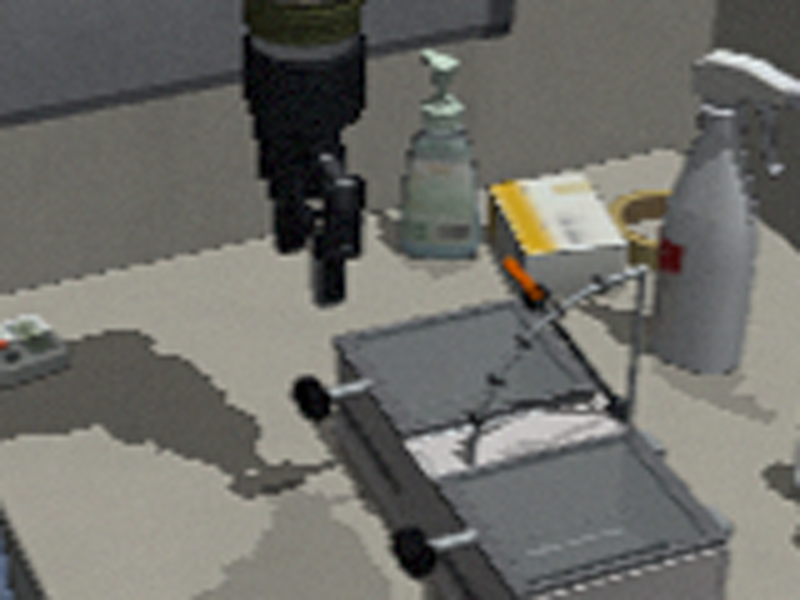

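send_rows:
  targets:
    - [0, 0.001, -0.025, 0, 60]
    - [0, 0.001, -0.025, 0, 60]
    - [0, 0, -0.025, 0, 60]
    - [0, 0, -0.02, 0, 60]
    - [0, 0, -0.015, 0, 60]
    - [0, 0, 0, 0, 60]
    - [0, 0, 0, 0, 60]

```text
clock: 4.05
tcp_pos: [0.532, 0.1327, 0.0628]
orientation: [0.001, 0.719, 0.695, 0.001]
wrist_force: [-0.3, -0.0, 0.3]
finger_gap: 0.0653
```

```bash
python3 - <<'E'
from h import *
for c,(u0,v0,u1,v1) in (('top',(245,140,375,240)),('side',(230,100,390,220))):
    r=shot(c,c+'4.png'); im=r['img']
    crop=cv2.resize(im[v0:v1,u0:u1],None,fx=5,fy=5,interpolation=cv2.INTER_CUBIC); cv2.imwrite('pics/'+c+'4z.png',cv2.cvtColor(crop,cv2.COLOR_RGB2BGR))
E
```

```text
(no output)
```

View pics/side4z.png

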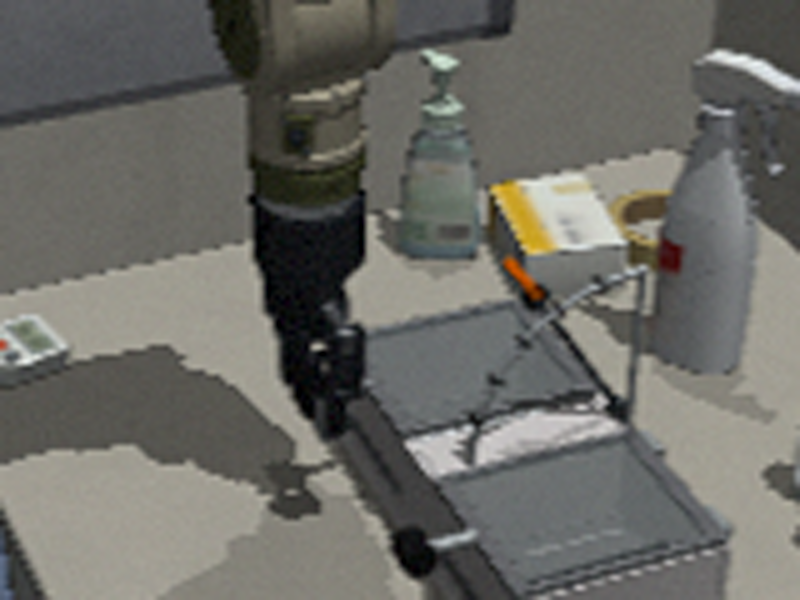

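The fingers now straddle the left knob, near crop pixel (330,390), and the force is about zero. Closing next.

send_rows:
  targets:
    - [0, 0, 0, 0, 255]
    - [0, 0, 0, 0, 255]
    - [0, 0, 0, 0, 255]
    - [0, 0, 0, 0, 255]
    - [0, 0, 0, 0, 255]
    - [0, 0, 0, 0, 255]
  newtons: 40

```text
clock: 4.75
tcp_pos: [0.5315, 0.1306, 0.0623]
orientation: [0.001, 0.72, 0.694, -0.001]
wrist_force: [-0.9, -6.3, 4.9]
finger_gap: 0.025
```

Gripped at 25 mm. I'll lift along the arc and take out the sideways offset of about 2 mm on the way.

send_rows:
  targets:
    - [0.0005, -0.001, 0.0096, 0, 255]
    - [0.0005, -0.001, 0.0096, 0, 255]
    - [0.0014, 0, 0.0095, 0, 255]
    - [0.0014, 0, 0.0095, 0, 255]
    - [0.0024, 0, 0.0093, 0, 255]
    - [0.0024, 0, 0.0093, 0, 255]
    - [0.0033, 0, 0.009, 0, 255]
    - [0.0033, 0, 0.009, 0, 255]
    - [0.0042, -0.0005, 0.0086, 0, 255]
    - [0.0042, -0.0005, 0.0086, 0, 255]
    - [0, 0, 0, 0, 255]

```text
clock: 5.85
tcp_pos: [0.5552, 0.1296, 0.1545]
orientation: [-0.0, 0.72, 0.694, 0.001]
wrist_force: [1.3, 2.8, -3.1]
finger_gap: 0.0253
```

```bash
python3 - <<'E'
from h import *
for c,(u0,v0,u1,v1) in (('top',(245,140,375,240)),('side',(230,100,390,220))):
    r=shot(c,c+'5.png'); im=r['img']
    crop=cv2.resize(im[v0:v1,u0:u1],None,fx=5,fy=5,interpolation=cv2.INTER_CUBIC); cv2.imwrite('pics/'+c+'5z.png',cv2.cvtColor(crop,cv2.COLOR_RGB2BGR))
    print([(np.round(d['xyz'],4),d['conf']) for d in eyes.tip_of('lid_left_knob',c)[:2]])
print(monitor.get_state())
E
```

```text
[]
[]
{'clock': 6.05, 'joint_pos': array([ 8.82544315e-02,  3.36075620e-01, -1.15282693e-01,  1.11912877e+00,
        7.40917923e-04,  1.23524052e-01]), 'qvel': array([ 0.00116346, -0.00236889, -0.00069202, -0.00226445,  0.0003199 ,
        0.00052048]), 'tau': array([ -1.63195219, -48.6258924 ,  28.42205822,   0.66213056,
        -0.95796961,  -0.18388489]), 'tcp_pos': array([0.55460722, 0.12960988, 0.15340609]), 'orientation': array([-1.91006658e-04,  7.19465783e-01,  6.94527772e-01,  3.53078454e-04]), 'wrist_force': array([ 1.55806043,  4.24246483, -0.78433946]), 'ft_torque': array([ 0.71996122, -0.28649815, -0.23773885]), 'finger_gap': 0.025300289394821977}
```

View pics/side5z.png

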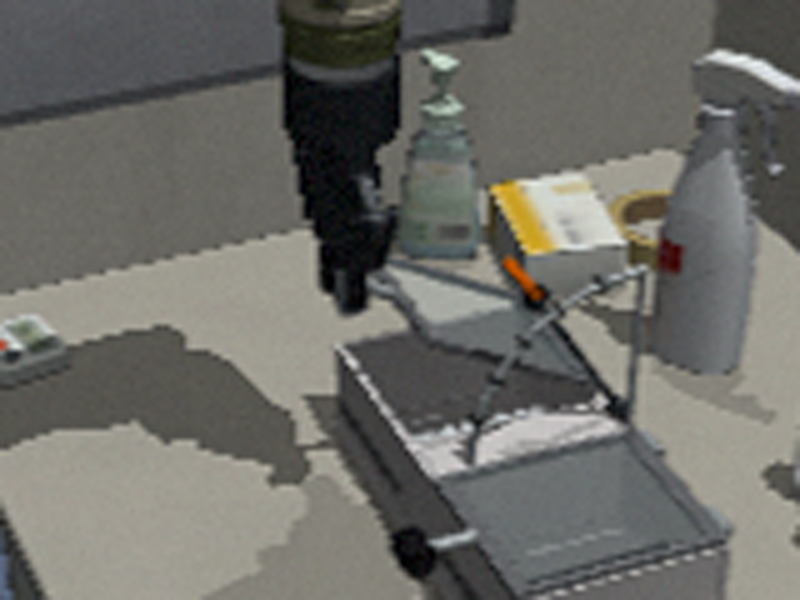

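The lid is following at about 0.5 rad. Continuing to about 0.98 rad.

send_rows:
  targets:
    - [0.005, 0, 0.0082, 0, 255]
    - [0.005, 0, 0.0082, 0, 255]
    - [0.0058, 0, 0.0077, 0, 255]
    - [0.0058, 0, 0.0077, 0, 255]
    - [0.0065, 0, 0.007, 0, 255]
    - [0.0066, -0.0005, 0.007, 0, 255]
    - [0.0072, -0.0005, 0.0064, 0, 255]
    - [0.0072, 0, 0.0063, 0, 255]
    - [0.0062, 0, 0.0045, 0, 255]
    - [0.0062, 0, 0.0045, 0, 255]
    - [0, 0, 0, 0, 255]
    - [0, 0, 0, 0, 255]

```text
clock: 7.25
tcp_pos: [0.6163, 0.1272, 0.221]
orientation: [0.001, 0.72, 0.694, -0.001]
wrist_force: [-1.2, -4.3, -0.7]
finger_gap: 0.0252
```

```bash
python3 - <<'E'
from h import *
np.set_printoptions(precision=4,suppress=True)
for c,(u0,v0,u1,v1) in (('top',(245,140,375,240)),('side',(230,100,390,220))):
    r=shot(c,c+'6.png'); im=r['img']
    crop=cv2.resize(im[v0:v1,u0:u1],None,fx=5,fy=5,interpolation=cv2.INTER_CUBIC); cv2.imwrite('pics/'+c+'6z.png',cv2.cvtColor(crop,cv2.COLOR_RGB2BGR))
    for n in ('lid_left_knob','pointer_tip'):print(n,[(np.round(d['xyz'],4),d['conf']) for d in eyes.tip_of(n,c)[:2]])
    # lid points
    P=np.array([[*px(r,u,v),u,v] for u in range(245,390) for v in range(110,235)])
    B=P[(P[:,1]>.06)&(P[:,1]<.2)&(P[:,2]>.1)&(P[:,2]<.23)&(P[:,0]>.61)&(P[:,0]<.74)]
    a=np.arctan2(B[:,2]-.08,.723-B[:,0]-.033*(B[:,1]-.13)); rr=np.hypot(B[:,2]-.08,.723-B[:,0])
    print(c,len(B)); 
    for lo in np.arange(.02,.18,.01):
        k=(rr>=lo)&(rr<lo+.01)
        if k.sum(): print(round(lo,2),k.sum(),np.median(a[k]).round(3),np.percentile(a[k],[10,90]))
    F=P[(P[:,1]>.015)&(P[:,1]<.053)&(P[:,2]>.195)&(P[:,0]>.6)&(P[:,0]<.66)]
    print('flag',len(F),np.median(F[:,:3],0))
s=monitor.get_state();print({k:s[k] for k in('clock','tcp_pos','wrist_force','finger_gap','qvel')})
E
```

```text
lid_left_knob []
pointer_tip [(array([0.64  , 0.0356, 0.2017]), 0.43)]
top 134
0.02 5 0.904 [0.8677 0.9343]
0.03 21 0.919 [0.895  0.9499]
0.04 18 0.934 [0.903  0.9623]
0.05 18 0.94 [0.9259 0.9554]
0.06 17 0.943 [0.9134 0.9584]
0.07 19 0.943 [0.9299 0.963 ]
0.08 10 0.945 [0.926  0.9541]
0.09 4 0.95 [0.943  0.9583]
0.1 6 0.951 [0.9192 0.9617]
0.11 2 0.955 [0.9515 0.9581]
0.12 4 0.948 [0.9443 0.956 ]
0.13 2 0.948 [0.9456 0.9505]
0.14 2 0.953 [0.9499 0.9561]
0.15 6 0.94 [0.9233 0.954 ]
flag 55 [0.6366 0.0358 0.2073]
lid_left_knob [(array([0.6132, 0.1304, 0.2344]), 0.62)]
pointer_tip [(array([0.6364, 0.0394, 0.2022]), 0.39)]
side 64
0.04 1 0.97 [0.9696 0.9696]
0.05 2 0.95 [0.9498 0.9501]
0.06 4 0.862 [0.8413 0.9192]
0.07 2 0.903 [0.8854 0.9197]
0.08 3 0.959 [0.9546 0.9592]
0.09 2 0.895 [0.885  0.9049]
0.1 1 0.939 [0.9391 0.9391]
0.11 1 0.922 [0.9217 0.9217]
0.12 2 0.902 [0.9019 0.9026]
0.13 2 0.917 [0.9169 0.9181]
0.14 12 0.936 [0.9175 0.9514]
0.15 23 0.946 [0.9291 0.9638]
0.17 5 0.941 [0.9186 0.9728]
flag 23 [0.6362 0.0289 0.205 ]
{'clock': 7.55, 'tcp_pos': array([0.6162, 0.1272, 0.2209]), 'wrist_force': array([-0.7962, -5.3086, -3.565 ]), 'finger_gap': 0.025157635882738102, 'qvel': array([-0.0005, -0.0022, -0.    ,  0.    ,  0.0004, -0.0006])}
```

View pics/side6z.png

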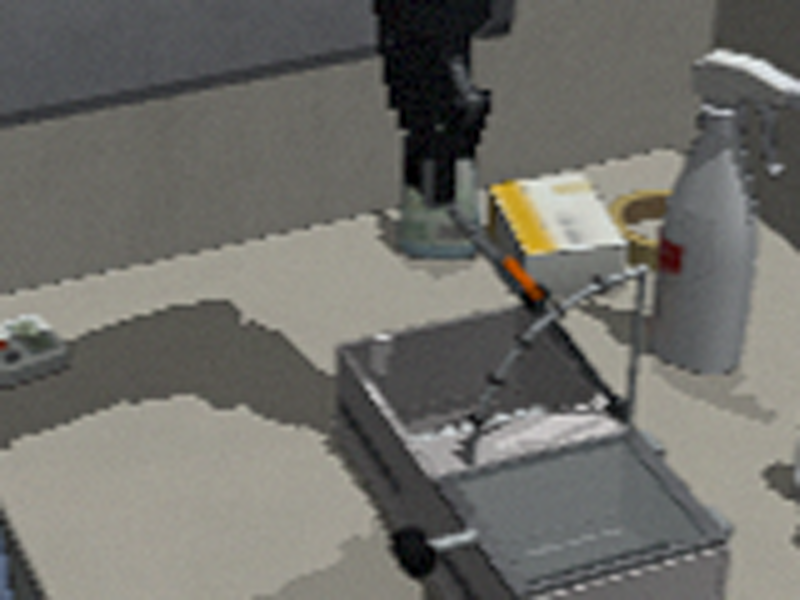

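View pics/top6z.png

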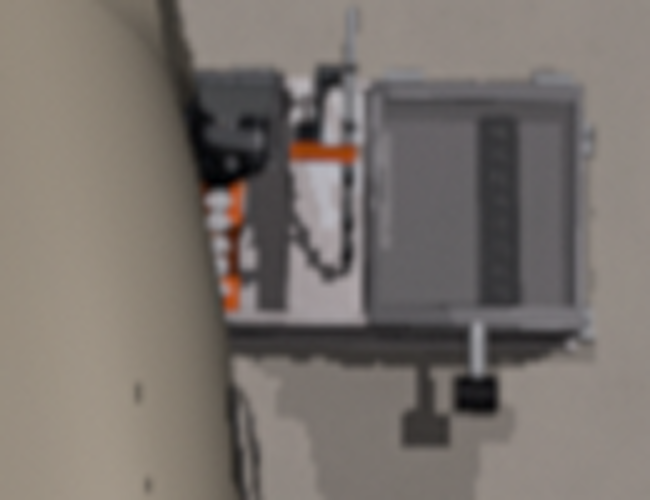

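Both views show the rim lining up with the flag, and the pointer and right lid look untouched. I'll compare rim and flag directly in the box frame, with the yaw handled correctly.

```bash
python3 - <<'E'
from h import *
np.set_printoptions(precision=4,suppress=True)
th=-np.deg2rad(1.9); ex=np.array([np.cos(th),np.sin(th)]); ey=np.array([-ex[1],ex[0]])
H=np.array([.5305,.130])+.192*ex   # hinge point at left lid middle
for c in ('top','side'):
    r=eyes.read_camera(c)
    P=np.array([[*px(r,u,v),*r['img'][v,u]] for u in range(245,390) for v in range(110,235)])
    X=-(P[:,:2]-H)@ex; Y=(P[:,:2]-H)@ey; Z=P[:,2]-.08
    a=np.arctan2(Z,X); R=np.hypot(X,Z)
    org=(P[:,3]>1.6*P[:,4])&(P[:,3]>120)
    for n,m in (('flag',org&(abs(Y+.09)<.022)&(R>.125)&(R<.165)),('rim',~org&(Y>-.065)&(Y<-.0)&(R>.138)&(R<.156)&(a>.8)&(a<1.15))):
        print(c,n,m.sum(),'a med',np.median(a[m]).round(3),'mean',a[m].mean().round(3),'R',np.median(R[m]).round(4),'Y',np.median(Y[m]).round(3))
    o=(Y<-.11)&(Y>-.25)&(P[:,0]>.55)&(P[:,0]<.72)&(P[:,2]>.06);print('right lid z',np.percentile(P[o,2],[5,50,95]))
s=monitor.get_state();print(s['clock'],s['tcp_pos'],s['wrist_force'],s['finger_gap'])
E
```

```text
top flag 38 a med 1.001 mean 0.996 R 0.1528 Y -0.091
top rim 9 a med 0.972 mean 0.966 R 0.1491 Y -0.064
right lid z [0.0787 0.0829 0.0865]
side flag 14 a med 0.99 mean 0.989 R 0.1516 Y -0.094
side rim 31 a med 0.958 mean 0.96 R 0.1502 Y -0.031
right lid z [0.0655 0.0807 0.0838]
7.65 [0.6162 0.1271 0.221 ] [-0.3638 -5.589  -2.862 ] 0.02520715131416526
```

The rim reads about 0.03 rad below the flag in both cameras. I'll nudge it up about 0.025 rad and relieve the side load.

send_rows:
  targets:
    - [0.002, -0.0005, 0.0014, 0, 255]
    - [0.002, -0.0005, 0.0013, 0, 255]
    - [0, 0, 0, 0, 255]
    - [0, 0, 0, 0, 255]
    - [0, 0, 0, 0, 255]
    - [0, 0, 0, 0, 255]
    - [0, 0, 0, 0, 255]

```text
clock: 8.35
tcp_pos: [0.62, 0.127, 0.2235]
orientation: [0.0, 0.72, 0.694, -0.0]
wrist_force: [-1.8, -4.4, -2.8]
finger_gap: 0.0251
```

```bash
python3 - <<'E'
from h import *
np.set_printoptions(precision=4,suppress=True)
th=-np.deg2rad(1.9); ex=np.array([np.cos(th),np.sin(th)]); ey=np.array([-ex[1],ex[0]])
H=np.array([.5305,.130])+.192*ex
for c in ('top','side'):
    r=shot(c,c+'7.png')
    P=np.array([[*px(r,u,v),*r['img'][v,u]] for u in range(245,390) for v in range(110,235)])
    X=-(P[:,:2]-H)@ex; Y=(P[:,:2]-H)@ey; Z=P[:,2]-.08
    a=np.arctan2(Z,X); R=np.hypot(X,Z)
    org=(P[:,3]>1.6*P[:,4])&(P[:,3]>120)
    for n,m in (('flag',org&(abs(Y+.09)<.022)&(R>.125)&(R<.165)),('rim',~org&(Y>-.065)&(Y<-.0)&(R>.138)&(R<.156)&(a>.8)&(a<1.15))):
        print(c,n,m.sum(),'a med',np.median(a[m]).round(3),'mean',a[m].mean().round(3),'R',np.median(R[m]).round(4))
    crop=cv2.resize(r['img'][110:200,290:380],None,fx=6,fy=6,interpolation=cv2.INTER_CUBIC); cv2.imwrite('pics/'+c+'7z.png',cv2.cvtColor(crop,cv2.COLOR_RGB2BGR))
s=monitor.get_state();print(s['clock'],s['tcp_pos'],s['wrist_force'],s['finger_gap'],s['qvel'])
E
```

```text
top flag 38 a med 0.999 mean 0.996 R 0.1532
top rim 8 a med 0.991 mean 0.988 R 0.1525
side flag 14 a med 0.991 mean 0.989 R 0.1516
side rim 33 a med 0.984 mean 0.984 R 0.1498
8.45 [0.62   0.127  0.2235] [-1.5963 -4.7552 -3.6967] 0.025116681696647002 [-0.003  -0.0006 -0.0002 -0.001  -0.0017 -0.0002]
```

View pics/side7z.png

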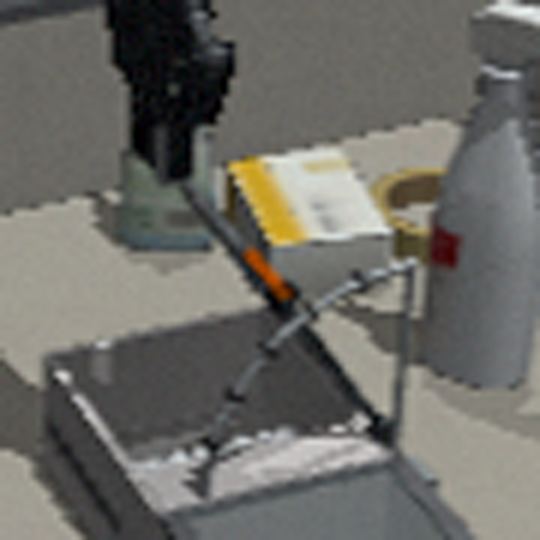

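The grey rim runs straight into the flag at crop pixel (265,275). They agree to about 0.01 rad, and the arm is still and gripping. Handing in.

```bash
python3 -c "
from h import *
print(ticket.hand_in())"
```

```text
the job is handed in; nothing more can be done
None
```

The orange rack is in the left bay. I gripped that lid's knob by its ends and raised the lid to about 0.99 rad. I handed in while still holding it, at about 8.5 s on the clock.

- **Alignment:** in the last check, the rim and the flag read 0.99 and 1.00 rad from the top camera, and 0.98 and 0.99 rad from the side camera. The limit is 0.07 rad.
- **Steadiness:** the arm was still, the grip opening was 25 mm on the 26 mm knob, and the wrist force was about 6 N. Roughly 5 N of that is a leftover sideways load on the knob.
- **Other lid and pointer:** the right lid was still shut, at about 80 mm high. The flag was where it started.
- **Not measured:** I did not re-measure the rack, block, tip box or timer after the lift. Most of the rack was hidden by the arm in the top view.
- **Disagreement:** my first estimate of the flag angle (0.98 rad) left the rim about 0.03 rad low by the depth readings, so I raised the lid by about that much.

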